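# Seat the projector lens in the V-block and hold the clamp down on it

## Task

At the hall's repair table, take the longer of the two lens barrels off its wooden rest, lay it (do not drop it) along the groove of the aluminium V-block, centred end to end, and let go of it while the clamp is still open. Then swing the hinged clamp over onto the lens and press down on its round thumb plate with a firm push of about 10 N, so that the lens is forced onto both faces of the V. The job ends holding: finish while still pressing the thumb plate, and leave the short lens, the mug and the phone handset where they are.

Things in the scene. Friction and masses are not known exactly. Their poses are not given: they have to be found in the camera images.
- long_lens_mid (a point): Centre of the lens to seat: black cylinder 40 mm across, 100 mm long, narrow aluminium bands, glass at both ends, 0.22 kg, loose. Its y axis is the barrel's axis (either way round). Starts lying level on one of two wooden rests, axis 32 mm above the table; fingers can straddle it at mid-length, as the rest's ledges are only 31 mm wide and its base 4 mm thick. Which rest varies.
- short_lens_mid (a point): Bystander: centre of the short lens, same look and 40 mm diameter but only 60 mm long, lying on the other rest.
- v_seat (a point): Where the lens centre must lie: middle of the fixed aluminium V-block, 62 mm above the table; y runs along the level groove, x across, z up. The V faces slope at 45 degrees and end level with this point, 57 mm apart. Two V-plates stand at 28 to 46 mm either side of it along y; in the 56 mm gap between them the fingers can straddle the lens, clear down to the base (12 mm thick, 96 mm wide).
- near_face: The pair of sloping V faces on the -x side of the groove (fixed in the block). Origin: on the table, 62 mm below v_seat.
- far_face: The pair of sloping V faces on the +x side of the groove (fixed in the block). Origin: on the table, 62 mm below v_seat.
- clamp (a joint): Angle of the clamp arm, rad: 0 = level with its pad resting on a seated lens, pi/2 = upright. It starts upright or leaning up to 0.3 outwards; stop at 2.1; a little below 0 when pressed. The damped hinge holds the arm near upright; pushed inwards below about 1.1 it sinks by itself onto the lens in 1 to 2 s.
- clamp_hinge (a point): Middle of the clamp's level hinge axis, 106 mm above the table, at y = -85 mm in v_seat's frame, on a steel post 22 mm deep along y, 35 mm wide and 116 mm high. Its x axis is the hinge axis, parallel to v_seat's x; its y axis turns with the arm and points to the arm's tip. The arm is a steel bar 18 mm wide and 10 mm thick, reaching 105 mm from here.
- clamp_plate (a point): Centre of the outer face of the round dark thumb plate (32 mm across) on the arm, 85 mm from the hinge; z is its outward normal. Clamp down: level, above v_seat, 115 mm above the table. Clamp open: it faces away from the groove. Opposite it, 19 mm out from the arm, is a 22 mm rubber pad on a spring that presses on the lens: 1.4 N per mm, up to 10 mm, so 10 N lowers the plate about 7 mm.
- mug: Bystander: white mug, 80 mm across, 95 mm high, origin at the centre of its foot.
- handset: Bystander: black cordless phone handset lying flat, 150 x 48 x 24 mm, origin at the centre of its underside.
Mind the look-alikes: they are no part of the job. What is shaped like the part that bears long_lens_mid but blue or green is not meant.

How it is judged:
By the outcome, as a careful person would: the job done as asked, in the order asked, and still so for the second after the job is handed in, while the arm keeps its last pose, push and grip.
It also fails if it takes over 72 s, if anything falls off the work surface, if the arm or the gripper's body presses on something with over 40 N, if the wrist force passes 120 N, or if a joint passes its speed limit or range.

## Robot

A 6-joint arm with a two-finger parallel gripper is mounted at the origin on the work surface. World frame = base frame: x ahead of the robot, y to its left, z up, the work surface at z = 0. Lengths are in m, angles in rad, forces in N, time in s.
With the tool pointing down it reaches from about 0.35 to 0.975 m from the base axis. Payload 4.9 kg.
Tool frame: the origin (TCP) lies on the front face of the gripper's body, between the roots of the fingers; the fingertips stand 73 mm ahead of it and the grasp point (between the pads) lies 54 mm ahead of it (manip.grip_point_offset is the distance from the TCP to the grasp point, in m); y points along the fingers, x is the direction in which the jaws open and shut, and the axes are right-handed (so a half turn about y gives the same grasp; the last joint's range is limited). The gripper opens to 85 mm and grips with 20 to 120 N. Pads are 22 mm wide; open, the fingers measure 114 mm over their backs; the gripper's body (76 mm by 85 mm) begins 54 mm behind the grasp point. The pads swing forward as they close: fully open they stand 13 mm farther back than shut.
Start: joints at [1.174, 0.053, 1.613, -0, 1.476, -0.119], TCP at [0.171, 0.601, 0.304] pointing down, gripper open.
Joint ranges: [-3.01, 3.01], [-1.01, 2.22], [0.06, 2.58], [-1.02, 4.17], [0.09, 2.62], [-3.14, 3.14]. Speed limits (rad/s): [2.57, 2.57, 3.14, 3.14, 3.14, 3.14].

## Interface

Orientations are given as a unit quaternion [w, x, y, z].
In Python, from plant import manip gives the robot as it stands.
- The arm moves only by the shell command python3 -m handwheel 'ROWS'. ROWS is JSON, a list of rows, each an object with "travel": the shift along the world's x, y, z in cm, a list of three; "angular": the turn, a rotation vector about the world's x, y, z in degrees, a list of three; "gripper": the finger opening in cm, from 0 to 8.54. A call has 1 to 20 rows; each row shifts and turns the commanded pose from where the row before left it; what a row does not reach is not made up. A row lasts 1/8 s, in which the tool goes at most 62.5 mm and 10.7 degrees, less where a joint would pass 70% of its speed; a pose out of reach is approached as far as the arm can. A call with a gripper value outside its range is refused whole. The fingers move at their own pace and stop on an object; the grip force is fixed at half the most. Time passes only in rows, so rows that do not move let the fingers close. It gives the time, the measured TCP pose, the force and the opening at its end, in the units of the state.
- manip.state(): the state, without advancing time (a new reading comes with each control period).
- manip.grab_frame(name): name is "scene" or "side" or "wrist"; returns the picture (400x640x3 uint8, blue, green, red); there is no depth.
- manip.calibration(name): a dict with "K" (3x3 intrinsics, pixels), "cam_to_world" (4x4, takes a point from camera to world coordinates). Camera axes: x right, y down, z forward; pixel columns grow to the right and rows downward; lengths in m; the calibration is good to about 2 mm. A picture is of the moment at which its call begins: read the wrist's pose just before it. calibration takes no time and is no camera call; for the wrist camera it gives the pose at the moment of the call.
- manip.job_done(): hands the job in, once; it reports no verdict.
The state is a dict: "time": time; "joint_pos": joint angles; "joint_vel": joint speeds; "joint_efforts": joint torques, N m; "tool_pos": TCP position; "tool_rot": TCP orientation; "contact_force": force on the tool from outside, world axes, zero at the start; "ft_torque": the same for the moment, N m; "gripper_width": opening from 0.0 (shut) to 1.0 (fully open).
Only numpy, scipy, OpenCV 4.12 (cv2) and the standard library are available. Lean on these libraries where they do the work, as an engineer would, in place of code of your own. Each camera call takes 0.05 s, during which the arm holds its last target.

## Working session

There is one attempt and no reset: what is moved stays moved. The work goes in short steps, Python scripts to look and compute and a shell command to move; the robot and the scene stay as the last step left them, time stands still between calls to the robot, and variables do not carry over. Pictures are saved under pics/ and viewed, and the job is handed in when it is done.

```bash
ls; mkdir -p pics
python3 - <<'E'
from plant import manip
import cv2,numpy as np
print(manip.state())
for n in ("scene","side","wrist"):
    c=manip.calibration(n); print(n,np.round(c["K"],1).tolist(),np.round(c["cam_to_world"],4).tolist())
    cv2.imwrite(f"pics/{n}0.png",manip.grab_frame(n))
E
```

```text
pics
{'time': 0.0, 'joint_pos': array([ 1.17399948e+00,  5.33624185e-02,  1.61431612e+00, -1.12920204e-05,
        1.47598310e+00, -1.18978248e-01]), 'joint_vel': array([-0.00038996, -0.00046647, -0.00138652, -0.00199134, -0.00070162,
       -0.00133171]), 'joint_efforts': array([-2.87207724e-03, -3.93684411e+01, -3.70173383e+01, -2.89749187e-04,
        7.20647833e-03,  3.81323090e-06]), 'tool_pos': array([0.17121391, 0.60059321, 0.3026462 ]), 'tool_rot': array([-0.56404311,  0.56478643,  0.42532232, -0.42658244]), 'contact_force': array([0.24734735, 0.19870165, 0.05400068]), 'ft_torque': array([-0.00517058,  0.01813318, -0.02970592]), 'gripper_width': 1.000317752240484}
scene [[408.6, 0.0, 318.8], [0.0, 408.6, 199.7], [0.0, 0.0, 1.0]] [[-0.0775, 0.5623, -0.8233, 1.5497], [0.9968, 0.0594, -0.0533, 0.0814], [0.0189, -0.8248, -0.5651, 0.7852], [0.0, 0.0, 0.0, 1.0]]
side [[435.5, 0.0, 319.5], [0.0, 435.5, 195.4], [0.0, 0.0, 1.0]] [[0.7446, -0.4883, 0.4552, -0.0429], [-0.6675, -0.5343, 0.5186, -0.641], [-0.01, -0.69, -0.7238, 1.0416], [0.0, 0.0, 0.0, 1.0]]
wrist [[348.0, 0.0, 320.8], [0.0, 348.0, 196.1], [0.0, 0.0, 1.0]] [[0.2743, 0.9189, 0.2835, 0.0988], [0.9616, -0.2616, -0.0824, 0.6212], [-0.0016, 0.2952, -0.9554, 0.3735], [0.0, 0.0, 0.0, 1.0]]
```

View pics/scene0.png

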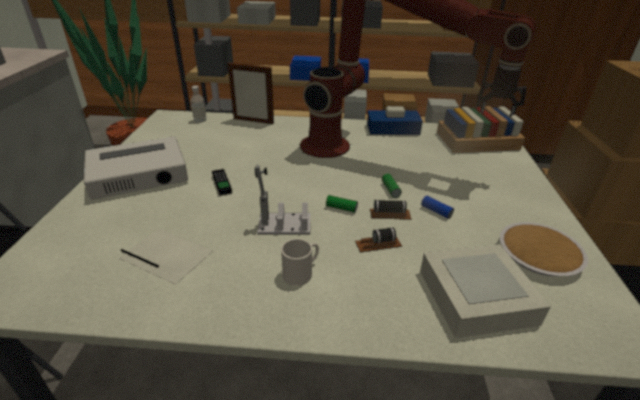

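View pics/side0.png

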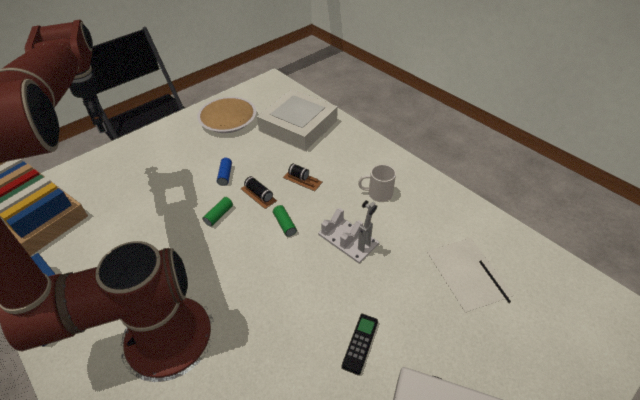

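View pics/wrist0.png

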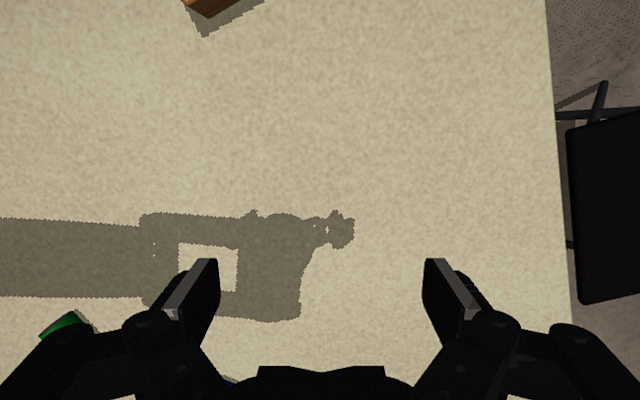

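The scene view shows the long lens at about (390,208) and the short one at (384,237), with the V-block around (285,218) and its clamp upright at (263,200). In the side view the long lens is at (258,190) and the V-block at (348,235). I'll zoom in on these.

Run:
```python
import cv2
a=cv2.imread("pics/scene0.png")[155:285,230:430]; b=cv2.imread("pics/side0.png")[150:275,230:410]
cv2.imwrite("pics/sc_z.png",cv2.resize(a,None,fx=4,fy=4,interpolation=cv2.INTER_CUBIC))
cv2.imwrite("pics/si_z.png",cv2.resize(b,None,fx=4,fy=4,interpolation=cv2.INTER_CUBIC))
```

```text
(no output)
```

View pics/sc_z.png

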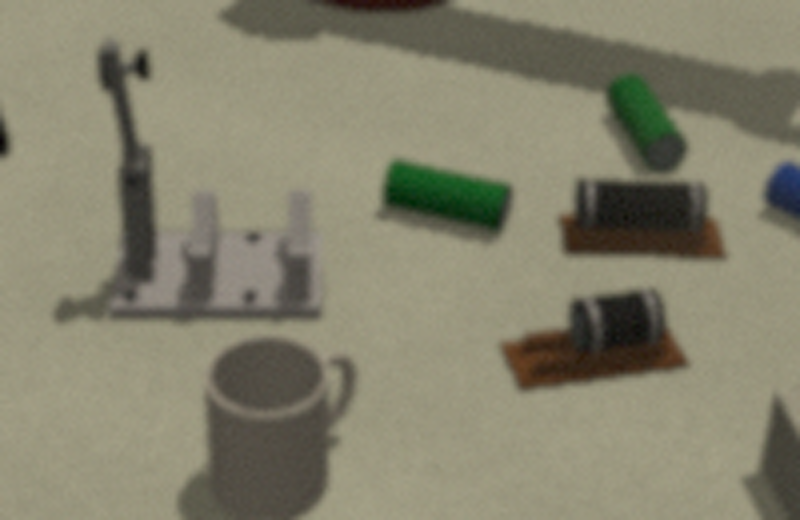

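View pics/si_z.png

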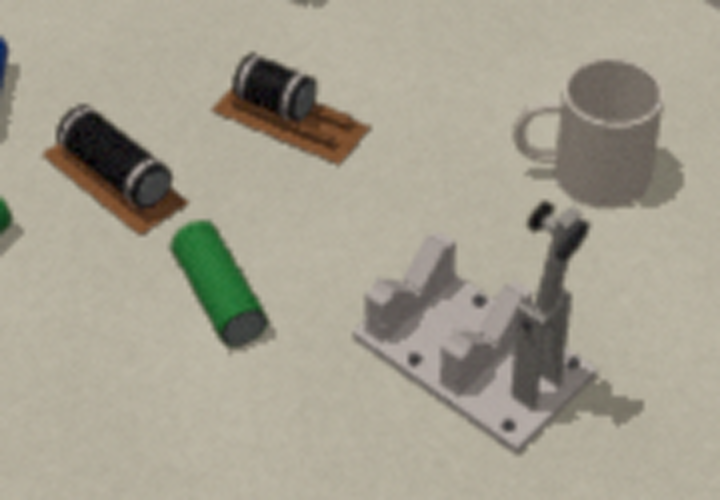

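```bash
cat > h.py <<'E'
from plant import manip
import numpy as np,cv2
def ray(n,u,v,c=None):
    c=c or manip.calibration(n);K=np.array(c["K"]);T=np.array(c["cam_to_world"])
    return T[:3,3],T[:3,:3]@np.linalg.solve(K,[u,v,1])
def onz(n,u,v,z,c=None):
    o,d=ray(n,u,v,c);return o+d*(z-o[2])/d[2]
def proj(n,P,c=None):
    c=c or manip.calibration(n);T=np.linalg.inv(c["cam_to_world"]);p=np.array(c["K"])@(T[:3,:3]@np.array(P)+T[:3,3]);return p[:2]/p[2]
E
python3 - <<'E'
from h import *
np.set_printoptions(precision=4,suppress=True)
S=lambda x,y:("scene",230+x/4,155+y/4); D=lambda x,y:("side",230+x/4,150+y/4)
for nm,a,z in [("lensL",S(583,205),.032),("lensR",S(702,206),.032),("lens near",D(152,186),.032),("lens far",D(75,127),.032),
 ("base FL",S(112,312),.012),("base FR",S(320,312),.012),("base BR",S(318,235),.012),
 ("s left",D(357,334),.012),("s bot",D(518,447),.012),("s right",D(595,372),.012),
 ("plateface",S(103,65),.17),("plate side",D(572,240),.17),("tip side",D(565,215),.2),("tip sc",S(112,48),.2)]:
    print(nm,onz(*a,z))
E
```

```text
lensL [0.47   0.1948 0.032 ]
lensR [0.4615 0.2901 0.032 ]
lens near [0.4671 0.1902 0.032 ]
lens far [0.4609 0.2871 0.032 ]
base FL [ 0.6171 -0.1581  0.012 ]
base FR [ 0.6015 -0.004   0.012 ]
base BR [ 0.5052 -0.0148  0.012 ]
s left [ 0.4982 -0.0207  0.012 ]
s bot [ 0.5145 -0.1744  0.012 ]
s right [ 0.6042 -0.1657  0.012 ]
plateface [ 0.5248 -0.1731  0.17  ]
plate side [ 0.5749 -0.153   0.17  ]
tip side [ 0.5663 -0.1517  0.2   ]
tip sc [ 0.5506 -0.1592  0.2   ]
```

Run:
```python
from h import *
from scipy.spatial.transform import Rotation as R
np.set_printoptions(precision=4,suppress=True)
s=manip.state();q=s["tool_rot"];r=R.from_quat(q,scalar_first=True);print(r.as_matrix())
c=manip.calibration("wrist");print("cam in tool",r.inv().apply(c["cam_to_world"][:3,3]-s["tool_pos"]))
for yaw in (4.7,6):
  for sgn in (1,-1):
    a=np.radians(yaw); yl=sgn*np.array([-np.sin(a),np.cos(a),0]); z=np.array([0,0,-1.]); x=np.cross(yl,z)
    t=R.from_matrix(np.c_[x,yl,z]); print(yaw,sgn,np.degrees((t*r.inv()).as_rotvec()))
```

```text
[[ 0.2743 -0.0006 -0.9617]
 [ 0.9617 -0.0015  0.2743]
 [-0.0016 -1.      0.0002]]
cam in tool [-0.0003 -0.0707  0.0754]
4.7 1 [ 65.0505 -79.0935  84.2335]
4.7 -1 [-73.0969 -60.1187 -53.7947]
6 1 [ 66.1472 -78.5924  85.1506]
6 -1 [-72.2747 -60.8299 -52.8091]
```

```bash
python3 -m handwheel '[{"travel":[2.85,-4.47,0.45],"angular":[0,0,-5.25],"gripper":8.5},{"travel":[2.85,-4.47,0.45],"angular":[0,0,-5.25],"gripper":8.5},{"travel":[2.85,-4.47,0.45],"angular":[0,0,-5.25],"gripper":8.5},{"travel":[2.85,-4.47,0.45],"angular":[0,0,-5.25],"gripper":8.5},{"travel":[2.85,-4.47,0.45],"angular":[0,0,-5.25],"gripper":8.5},{"travel":[2.85,-4.47,0.45],"angular":[0,0,-5.25],"gripper":8.5},{"travel":[2.85,-4.47,0.45],"angular":[0,0,-5.25],"gripper":8.5},{"travel":[2.85,-4.47,0.45],"angular":[0,0,-5.25],"gripper":8.5},{"travel":[2.85,-4.47,0.45],"angular":[0,0,-5.25],"gripper":8.5},{"travel":[2.85,-4.47,0.45],"angular":[0,0,-5.25],"gripper":8.5},{"travel":[2.85,-4.47,0.45],"angular":[0,0,-5.25],"gripper":8.5},{"travel":[2.85,-4.47,0.45],"angular":[0,0,-5.25],"gripper":8.5},{"travel":[2.85,-4.47,0.45],"angular":[0,0,-5.25],"gripper":8.5},{"travel":[0,0,0],"angular":[0,0,0],"gripper":8.5},{"travel":[0,0,0],"angular":[0,0,0],"gripper":8.5}]'
python3 - <<'E'
from h import *
import pickle
s=manip.state();c=manip.calibration("wrist");f=manip.grab_frame("wrist")
pickle.dump((s,c),open("w1.pkl","wb"));cv2.imwrite("pics/w1.png",f);print(s["tool_pos"],s["joint_pos"],s["time"])
E
```

```text
time: 2.02
tool_pos: [0.5416, 0.0202, 0.3619]
tool_rot: [0.706, -0.706, -0.036, 0.037]
contact_force: [0.6, -0.3, 0.0]
gripper_width: 0.992
[0.54155945 0.02019065 0.36187088] [-1.00259840e-01 -1.73974371e-01  1.73410983e+00  4.59208519e-04
  1.58270236e+00 -2.02398428e-01] 2.025
```

View pics/w1.png

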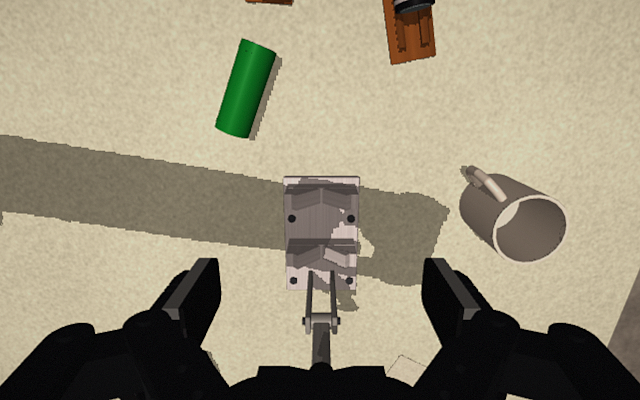

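The view from above shows the whole block: base corners near (285,178) and (359,178), screws at (292,218), (351,218), (293,280) and (349,280), and the hinge near (321,321).

Run:
```python
import cv2
a=cv2.imread("pics/w1.png")[165:365,260:390]
cv2.imwrite("pics/w1z.png",cv2.resize(a,None,fx=4,fy=3,interpolation=cv2.INTER_CUBIC))
```

```text
(no output)
```

View pics/w1z.png

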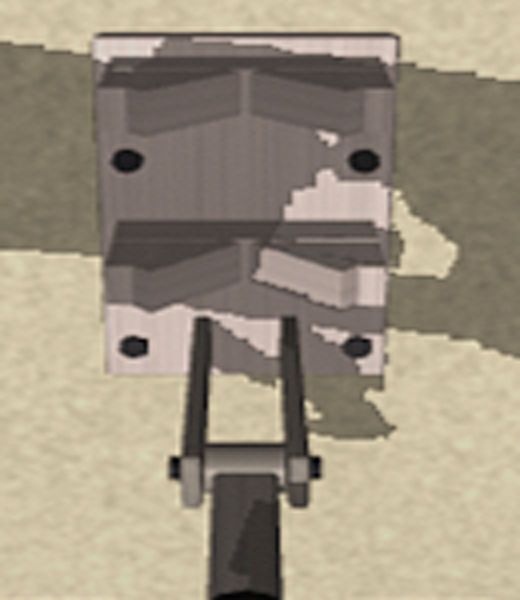

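Run:
```python
from h import *
import pickle
from scipy.optimize import least_squares
np.set_printoptions(precision=4,suppress=True)
s,c=pickle.load(open("w1.pkl","rb"))
px=lambda x,y:(260+x/4,165+y/3)
obs=[((0,.046,.0337),px(243,71)),((0,.028,.0337),px(243,112)),((0,-.028,.0337),px(248,240)),((0,-.046,.0337),px(249,280)),((0,-.085,.106),px(246,467)),
((-.048,'e',.012),px(95,38)),((.048,'e',.012),px(398,38)),((-.048,'f',.012),px(108,373)),((.048,'f',.012),px(383,373)),
((-.0285,.028,.062),px(135,137)),((.0285,.028,.062),px(363,137)),((-.0285,-.046,.062),px(140,310)),((.0285,-.046,.062),px(349,308))]
def res(p):
    x,y,a,e,f=p;o=[]
    for P,u in obs:
        yy={'e':e,'f':f}.get(P[1],P[1]); w=(x+np.cos(a)*P[0]-np.sin(a)*yy,y+np.sin(a)*P[0]+np.cos(a)*yy,P[2])
        o+=list(proj("wrist",w,c)-u)
    return np.array(o)
r=least_squares(res,[.557,-.065,.1,.05,-.1],loss="soft_l1");print(r.x,np.degrees(r.x[2]));print(res(r.x).reshape(-1,2))
```

```text
[ 0.5504 -0.0635  0.1052  0.0535 -0.1051] 6.028718196586992
[[ 0.5424 -0.4442]
 [ 0.5837  0.2401]
 [-0.5443 -0.0126]
 [-0.757  -0.3867]
 [ 0.0777 -0.3776]
 [-1.0122  0.1188]
 [ 0.3607 -0.0817]
 [-0.1861  0.0711]
 [ 0.6678 -0.0472]
 [ 2.3334 -0.1915]
 [-4.1831 -0.3094]
 [ 2.5822  0.6976]
 [-1.8421  1.2752]]
```

```bash
python3 -m handwheel '[{"travel":[-1.3,4.15,-1.4],"angular":[0,0,-0.2],"gripper":8.5},{"travel":[-1.3,4.15,-1.4],"angular":[0,0,-0.2],"gripper":8.5},{"travel":[-1.3,4.15,-1.4],"angular":[0,0,-0.2],"gripper":8.5},{"travel":[-1.3,4.15,-1.4],"angular":[0,0,-0.2],"gripper":8.5},{"travel":[-1.3,4.15,-1.4],"angular":[0,0,-0.2],"gripper":8.5},{"travel":[-1.3,4.15,-1.4],"angular":[0,0,-0.2],"gripper":8.5},{"travel":[0,0,0],"angular":[0,0,0],"gripper":8.5},{"travel":[0,0,0],"angular":[0,0,0],"gripper":8.5}]'
python3 - <<'E'
from h import *
import pickle
s=manip.state();c=manip.calibration("wrist");f=manip.grab_frame("wrist")
pickle.dump((s,c),open("w2.pkl","wb"));cv2.imwrite("pics/w2.png",f);print(s["tool_pos"],s["joint_pos"],s["time"])
E
```

```text
time: 3.08
tool_pos: [0.4633, 0.2693, 0.2787]
tool_rot: [-0.706, 0.707, 0.029, -0.029]
contact_force: [-0.5, -1.0, -0.0]
gripper_width: 0.999
[0.46329068 0.26932741 0.27865695] [ 3.87846380e-01 -1.44834320e-01  1.84634358e+00 -4.44632357e-04
  1.43980904e+00  3.05106795e-01] 3.075
```

View pics/w2.png

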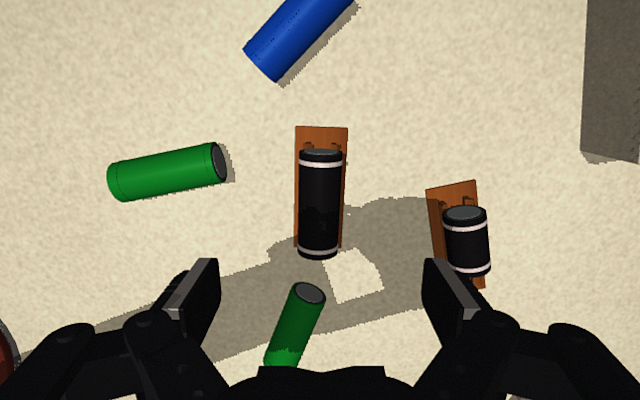

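Straight below are the long lens (columns 299-343, rows 149-258) on its rest, with the short lens at (466,240), a green decoy at (295,325), and the fingers at either side.

Run:
```python
import cv2
a=cv2.imread("pics/w2.png")[120:270,270:370]
cv2.imwrite("pics/w2z.png",cv2.resize(a,None,fx=4,fy=4,interpolation=cv2.INTER_CUBIC))
```

```text
(no output)
```

View pics/w2z.png

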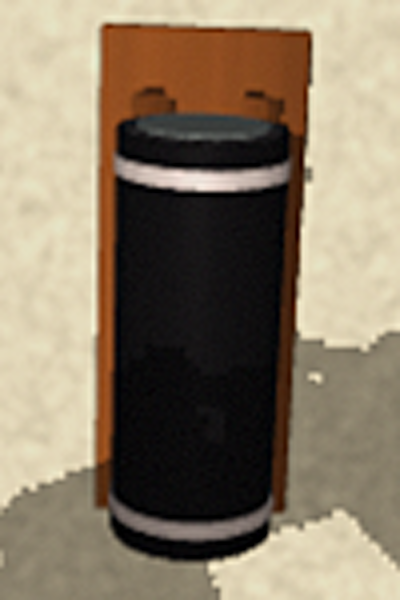

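Run:
```python
from h import *
import pickle
from scipy.optimize import least_squares
np.set_printoptions(precision=4,suppress=True)
s,c=pickle.load(open("w2.pkl","rb"))
th=np.linspace(0,2*np.pi,73)
def hull(p):
    x,y,a=p;u=np.array([-np.sin(a),np.cos(a),0]);v=np.array([np.cos(a),np.sin(a),0]);o=np.array([x,y,.032])
    P=[o+k*.05*u+.02*(np.cos(t)*v+np.sin(t)*np.array([0,0,1])) for k in(-1,1) for t in th]
    return cv2.convexHull(np.array([proj("wrist",q,c) for q in P],dtype=np.float32))
px=[(270+a/4,120+b/4) for a,b in [(203,111),(193,560),(117,150),(115,300),(110,500),(290,150),(284,300),(272,500)]]
f=lambda p:np.array([cv2.pointPolygonTest(hull(p),q,True) for q in px])
r=least_squares(f,[.465,.24,.08],diff_step=1e-3);print(r.x,np.degrees(r.x[2]),f(r.x))
print("tool xyz axes yaw", s["tool_pos"])
from scipy.spatial.transform import Rotation as R
print(R.from_quat(s["tool_rot"],scalar_first=True).as_matrix())
```

```text
[0.4644 0.2392 0.0473] 2.708709833082575 [-0.1754 -0.1891 -0.0395  0.1135 -0.2658  0.2203 -0.3344 -0.0754]
tool xyz axes yaw [0.4633 0.2693 0.2787]
[[ 0.9966  0.0004 -0.0827]
 [ 0.0827 -0.0003  0.9966]
 [ 0.0004 -1.     -0.0003]]
```

```bash
python3 -m handwheel '[{"travel":[0.1,-3.0,-2],"angular":[0,0,-2.0],"gripper":8.5},{"travel":[0,0,-4],"angular":[0,0,0],"gripper":8.5},{"travel":[0,0,-4],"angular":[0,0,0],"gripper":8.5},{"travel":[0,0,-4],"angular":[0,0,0],"gripper":8.5},{"travel":[0,0,0],"angular":[0,0,0],"gripper":8.5}]'
python3 - <<'E'
from h import *
import pickle
s=manip.state();c=manip.calibration("wrist");f=manip.grab_frame("wrist")
pickle.dump((s,c),open("w3.pkl","wb"));cv2.imwrite("pics/w3.png",f);print(s["tool_pos"],s["time"])
E
```

```text
time: 3.75
tool_pos: [0.4631, 0.2372, 0.1355]
tool_rot: [-0.706, 0.708, 0.013, -0.018]
contact_force: [-0.3, 0.8, 0.0]
gripper_width: 0.997
[0.46313811 0.23724006 0.13549841] 3.75
```

View pics/w3.png

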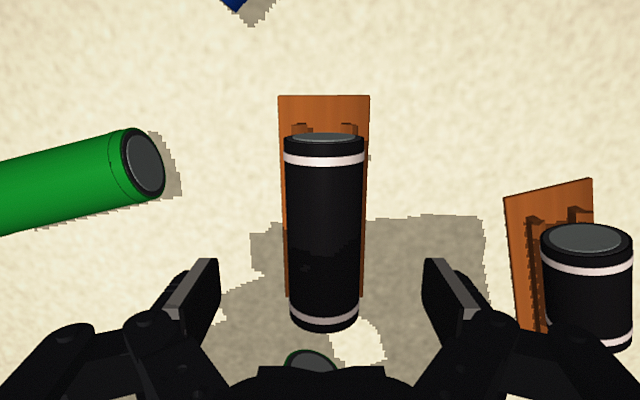

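Closer up, the lens is aligned with the tool: columns 285-365, rows 131-332, between the open pads. I'll refit its pose before going down.

Run:
```python
from h import *
import pickle
from scipy.optimize import least_squares
np.set_printoptions(precision=4,suppress=True)
s,c=pickle.load(open("w3.pkl","rb"))
g=cv2.cvtColor(cv2.imread("pics/w3.png"),cv2.COLOR_BGR2HSV)
for r in (170,210,250,290): print(r,[(x,tuple(g[r,x])) for x in range(278,296,3)],[(x,tuple(g[r,x])) for x in range(354,375,3)])
th=np.linspace(0,2*np.pi,73)
def hull(p):
    x,y,a=p;u=np.array([-np.sin(a),np.cos(a),0]);v=np.array([np.cos(a),np.sin(a),0]);o=np.array([x,y,.032])
    P=[o+k*.05*u+.02*(np.cos(t)*v+np.sin(t)*np.array([0,0,1])) for k in(-1,1) for t in th]
    return cv2.convexHull(np.array([proj("wrist",q,c) for q in P],dtype=np.float32))
px=[(325,131),(325,333),(285,150),(286,200),(288,290),(365,150),(363,200),(360,290)]
f=lambda p:np.array([cv2.pointPolygonTest(hull(p),q,True) for q in px])
r=least_squares(f,[.465,.24,.04],diff_step=1e-3);print(r.x,np.degrees(r.x[2]),f(r.x))
```

```text
170 [(278, (np.uint8(24), np.uint8(34), np.uint8(241))), (281, (np.uint8(12), np.uint8(217), np.uint8(162))), (284, (np.uint8(11), np.uint8(190), np.uint8(106))), (287, (np.uint8(110), np.uint8(38), np.uint8(20))), (290, (np.uint8(0), np.uint8(15), np.uint8(17))), (293, (np.uint8(160), np.uint8(43), np.uint8(18)))] [(354, (np.uint8(120), np.uint8(15), np.uint8(17))), (357, (np.uint8(15), np.uint8(36), np.uint8(14))), (360, (np.uint8(165), np.uint8(39), np.uint8(13))), (363, (np.uint8(11), np.uint8(188), np.uint8(72))), (366, (np.uint8(10), np.uint8(255), np.uint8(53))), (369, (np.uint8(24), np.uint8(30), np.uint8(247))), (372, (np.uint8(24), np.uint8(35), np.uint8(241)))]
210 [(278, (np.uint8(23), np.uint8(34), np.uint8(241))), (281, (np.uint8(22), np.uint8(56), np.uint8(195))), (284, (np.uint8(12), np.uint8(193), np.uint8(181))), (287, (np.uint8(104), np.uint8(234), np.uint8(12))), (290, (np.uint8(150), np.uint8(55), np.uint8(14))), (293, (np.uint8(150), np.uint8(14), np.uint8(18)))] [(354, (np.uint8(150), np.uint8(64), np.uint8(16))), (357, (np.uint8(120), np.uint8(17), np.uint8(15
[... 1034 characters left out ...]
2), np.uint8(151))), (284, (np.uint8(21), np.uint8(59), np.uint8(135))), (287, (np.uint8(12), np.uint8(197), np.uint8(101))), (290, (np.uint8(105), np.uint8(128), np.uint8(8))), (293, (np.uint8(120), np.uint8(26), np.uint8(10)))] [(354, (np.uint8(135), np.uint8(64), np.uint8(8))), (357, (np.uint8(120), np.uint8(46), np.uint8(11))), (360, (np.uint8(12), np.uint8(196), np.uint8(87))), (363, (np.uint8(21), np.uint8(54), np.uint8(146))), (366, (np.uint8(21), np.uint8(56), np.uint8(163))), (369, (np.uint8(21), np.uint8(57), np.uint8(157))), (372, (np.uint8(22), np.uint8(55), np.uint8(149)))]
[0.4644 0.2395 0.041 ] 2.350678544826781 [-0.7851 -0.9052  0.0564 -0.3211 -0.8007 -0.0631 -0.1285 -0.8456]
```

```bash
python3 -m handwheel '[{"travel":[0.12,0.2,-1.5],"angular":[0,0,0],"gripper":8.5},{"travel":[0,0,-2],"angular":[0,0,0],"gripper":8.5},{"travel":[0,0,-1.2],"angular":[0,0,0],"gripper":8.5},{"travel":[0,0,0],"angular":[0,0,0],"gripper":8.5},{"travel":[0,0,0],"angular":[0,0,0],"gripper":8.5}]'; python3 -m handwheel '[{"travel":[0,0,0],"angular":[0,0,0],"gripper":5},{"travel":[0,0,0],"angular":[0,0,0],"gripper":4.2},{"travel":[0,0,0],"angular":[0,0,0],"gripper":3},{"travel":[0,0,0],"angular":[0,0,0],"gripper":3},{"travel":[0,0,0],"angular":[0,0,0],"gripper":3},{"travel":[0,0,0],"angular":[0,0,0],"gripper":3},{"travel":[0,0,0],"angular":[0,0,0],"gripper":3},{"travel":[0,0,0],"angular":[0,0,0],"gripper":3}]'
```

```text
time: 4.42
tool_pos: [0.4667, 0.2412, 0.0923]
tool_rot: [0.707, -0.707, -0.017, 0.016]
contact_force: [-0.2, 1.5, -1.1]
gripper_width: 0.995
time: 5.42
tool_pos: [0.4643, 0.241, 0.0919]
tool_rot: [-0.707, 0.707, 0.014, -0.018]
contact_force: [-9.4, -0.6, 10.4]
gripper_width: 0.448
```

```bash
python3 -m handwheel '[{"travel":[0,0,1],"angular":[0,0,0],"gripper":3},{"travel":[0,0,3],"angular":[0,0,0],"gripper":3},{"travel":[0,0,4],"angular":[0,0,0],"gripper":3},{"travel":[0,0,4],"angular":[0,0,0],"gripper":3},{"travel":[0,0,0],"angular":[0,0,0],"gripper":3},{"travel":[0,0,0],"angular":[0,0,0],"gripper":3}]'
python3 - <<'E'
from h import *
import pickle
s=manip.state();c=manip.calibration("wrist");f=manip.grab_frame("wrist")
pickle.dump((s,c),open("w4.pkl","wb"));cv2.imwrite("pics/w4.png",f);print(s["tool_pos"],s["time"])
from scipy.spatial.transform import Rotation as R
print(R.from_quat(s["tool_rot"],scalar_first=True).as_matrix().round(4))
E
```

```text
time: 6.18
tool_pos: [0.4655, 0.2407, 0.2102]
tool_rot: [-0.707, 0.707, 0.016, -0.017]
contact_force: [-0.4, -0.7, -3.1]
gripper_width: 0.449
[0.46553103 0.24065886 0.21019179] 6.175
[[ 9.989e-01 -1.400e-03 -4.590e-02]
 [ 4.590e-02 -6.000e-04  9.989e-01]
 [-1.400e-03 -1.000e+00 -5.000e-04]]
```

View pics/w4.png

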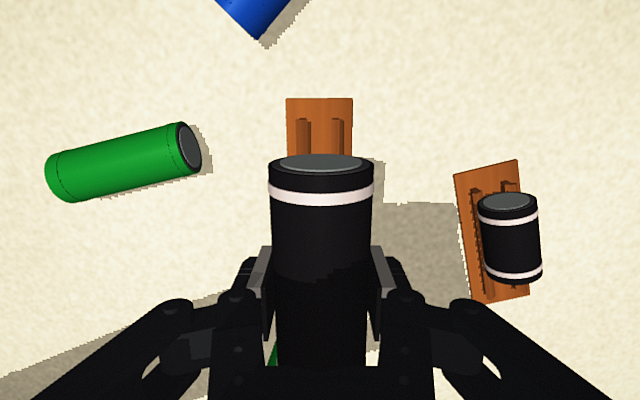

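The lens is in the grip, its +y end at columns 269-374, row 154. The rest is empty and the short lens has not moved. Next I fit the lens's pose relative to the tool.

Run:
```python
from h import *
import pickle
from scipy.optimize import least_squares
np.set_printoptions(precision=4,suppress=True)
im=cv2.imread("pics/w4.png")
cv2.imwrite("pics/w4z.png",cv2.resize(im[145:380,255:390],None,fx=4,fy=2.5,interpolation=cv2.INTER_CUBIC))
s,c=pickle.load(open("w4.pkl","rb"))
th=np.linspace(0,2*np.pi,145)
def geo(p):
    x,y,z,a,b=p;u=np.array([-np.sin(a)*np.cos(b),np.cos(a)*np.cos(b),np.sin(b)]);v=np.array([np.cos(a),np.sin(a),0]);w=np.cross(v,u)
    o=np.array([x,y,z]);P=[[o+k*.05*u+.02*(np.cos(t)*v+np.sin(t)*w) for t in th] for k in(-1,1)]
    pr=[[proj("wrist",q,c) for q in e] for e in P]
    return cv2.convexHull(np.array(pr[0]+pr[1],dtype=np.float32)),np.array(pr[1],np.float32)
out=[(322,154),(269,170),(374,170),(270,205),(373,205),(272,240),(371,240),(277,350),(366,350)]
def f(p):
    h,e=geo(p)
    r=[cv2.pointPolygonTest(h,q,True) for q in out]
    r+=[e[:,1].max()-174, e[:,1].min()-154]
    return np.array(r)
for pb in (False,True):
    if pb: g=lambda q:f(q)
    else: g=lambda q:f(np.r_[q,0.])
    p0=[.4655,.2407,.156,.046]+([0.] if pb else [])
    r=least_squares(g,p0,diff_step=1e-3,x_scale=[.01,.01,.01,.1]+([.1] if pb else []));print(r.x,g(r.x))
```

```text
[0.4659 0.2389 0.1503 0.0464] [ 0.746   0.1976  0.1977 -0.4085 -0.4082 -0.0156 -0.0152 -0.0653 -0.0644
  1.1395 -0.7478]
[ 0.4659  0.2389  0.1508  0.0464 -0.0156] [ 0.0708  0.0911  0.0911 -0.4257 -0.4257  0.0566  0.0567  0.2878  0.2881
  0.109  -0.0724]
```

View pics/w4z.png

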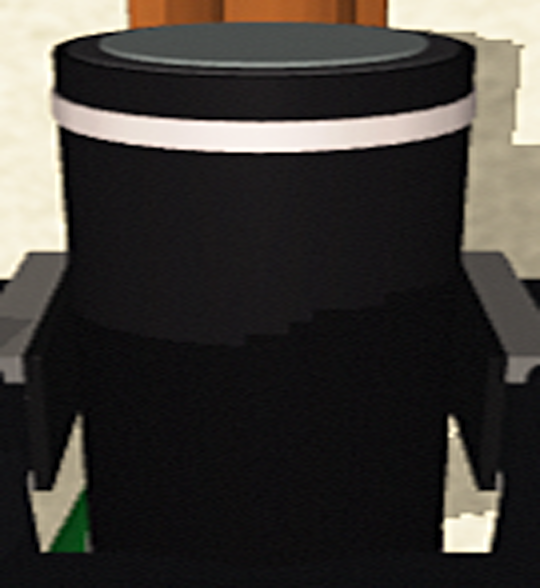

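```bash
python3 -m handwheel '[{"travel":[1.2,-4.3,1],"angular":[0,0,0.5],"gripper":3},{"travel":[1.2,-4.3,1],"angular":[0,0,0.5],"gripper":3},{"travel":[1.2,-4.3,1],"angular":[0,0,0.5],"gripper":3},{"travel":[1.2,-4.3,1],"angular":[0,0,0.5],"gripper":3},{"travel":[1.2,-4.3,0],"angular":[0,0,0.5],"gripper":3},{"travel":[1.2,-4.3,0],"angular":[0,0,0.5],"gripper":3},{"travel":[1.2,-4.3,0],"angular":[0,0,0.4],"gripper":3},{"travel":[0,0,0],"angular":[0,0,0],"gripper":3},{"travel":[0,0,0],"angular":[0,0,0],"gripper":3},{"travel":[0,0,0],"angular":[0,0,0],"gripper":3}]'
python3 - <<'E'
from h import *
import pickle
s=manip.state();c=manip.calibration("wrist");f=manip.grab_frame("wrist")
pickle.dump((s,c),open("w5.pkl","wb"));cv2.imwrite("pics/w5.png",f);print(s["tool_pos"],s["time"])
cv2.imwrite("pics/side5.png",cv2.resize(manip.grab_frame("side")[100:290,230:430],None,fx=3,fy=3))
cv2.imwrite("pics/sc5.png",cv2.resize(manip.grab_frame("scene")[100:290,200:400],None,fx=3,fy=3))
from scipy.spatial.transform import Rotation as R
print(R.from_quat(s["tool_rot"],scalar_first=True).as_matrix().round(4))
for P in [(0,.046,.0337),(0,.028,.0337),(-.048,.0535,.012),(.048,.0535,.012)]:
  a=.1052;w=(.5504+np.cos(a)*P[0]-np.sin(a)*P[1],-.0635+np.sin(a)*P[0]+np.cos(a)*P[1],P[2]);print(P,proj("wrist",w,c))
E
```

```text
time: 7.48
tool_pos: [0.5496, -0.059, 0.2504]
tool_rot: [0.706, -0.706, -0.037, 0.038]
contact_force: [0.9, 0.9, -1.6]
gripper_width: 0.448
[ 0.54955545 -0.05897643  0.25038271] 7.475
[[ 9.943e-01 -1.700e-03 -1.064e-01]
 [ 1.064e-01  6.000e-04  9.943e-01]
 [-1.600e-03 -1.000e+00  8.000e-04]]
(0, 0.046, 0.0337) [321.77045392 131.95504522]
(0, 0.028, 0.0337) [321.72327942 153.76771041]
(-0.048, 0.0535, 0.012) [266.71043756 120.21245799]
(0.048, 0.0535, 0.012) [376.88953975 120.39013563]
```

View pics/w5.png

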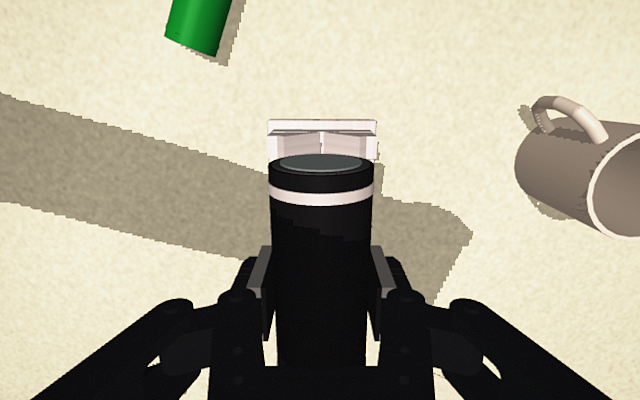

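View pics/side5.png

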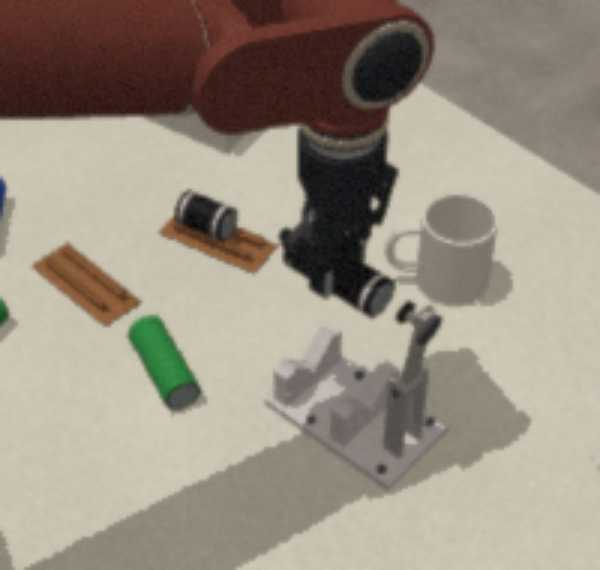

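View pics/sc5.png

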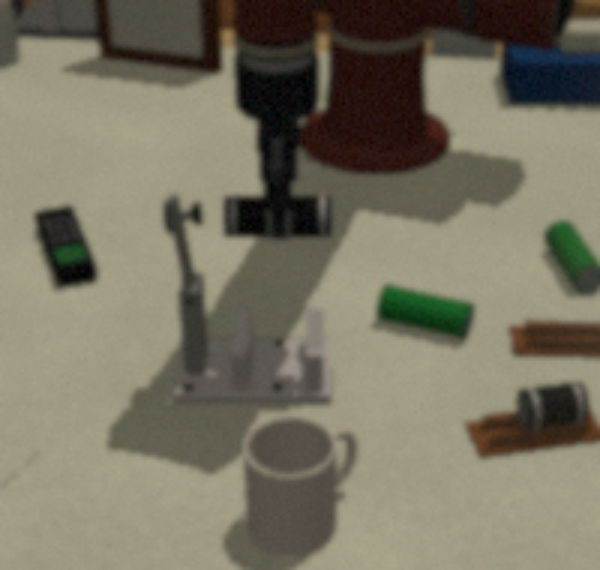

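```bash
python3 -m handwheel '[{"travel":[0.02,-0.25,-2],"angular":[0,0,0],"gripper":3},{"travel":[0,0,-3],"angular":[0,0,0],"gripper":3},{"travel":[0,0,-3],"angular":[0,0,0],"gripper":3},{"travel":[0,0,-2.5],"angular":[0,0,0],"gripper":3},{"travel":[0,0,-1.5],"angular":[0,0,0],"gripper":3},{"travel":[0,0,0],"angular":[0,0,0],"gripper":3},{"travel":[0,0,0],"angular":[0,0,0],"gripper":3}]'
python3 - <<'E'
from h import *
import pickle
s=manip.state();c=manip.calibration("wrist");f=manip.grab_frame("wrist")
pickle.dump((s,c),open("w6.pkl","wb"));cv2.imwrite("pics/w6.png",f);print(s["tool_pos"],s["time"])
cv2.imwrite("pics/side6.png",cv2.resize(manip.grab_frame("side")[140:270,280:410],None,fx=4,fy=4))
for P in [(0,.046,.0337),(0,.05,.062),(-.048,.0535,.012),(.048,.0535,.012)]:
  a=.1052;w=(.5504+np.cos(a)*P[0]-np.sin(a)*P[1],-.0635+np.sin(a)*P[0]+np.cos(a)*P[1],P[2]);print(P,proj("wrist",w,c))
E
```

```text
time: 8.5
tool_pos: [0.551, -0.0627, 0.1323]
tool_rot: [-0.706, 0.706, 0.038, -0.037]
contact_force: [-0.6, -0.2, -2.3]
gripper_width: 0.448
[ 0.55097898 -0.06272583  0.13234199] 8.5
(0, 0.046, 0.0337) [319.02903234 152.30561741]
(0, 0.05, 0.062) [318.73297609 154.79079868]
(-0.048, 0.0535, 0.012) [230.84700683 131.57735125]
(0.048, 0.0535, 0.012) [407.46095416 131.57979802]
```

View pics/w6.png

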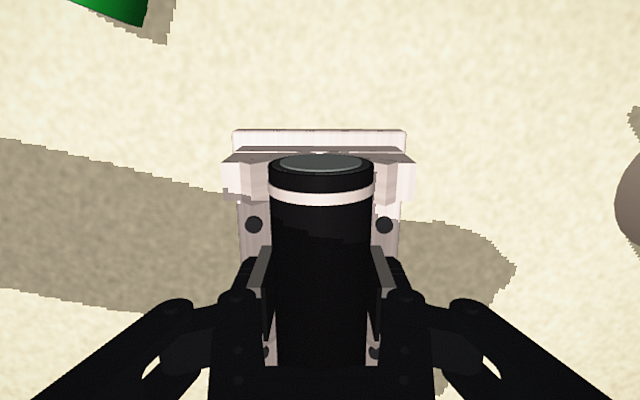

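View pics/side6.png

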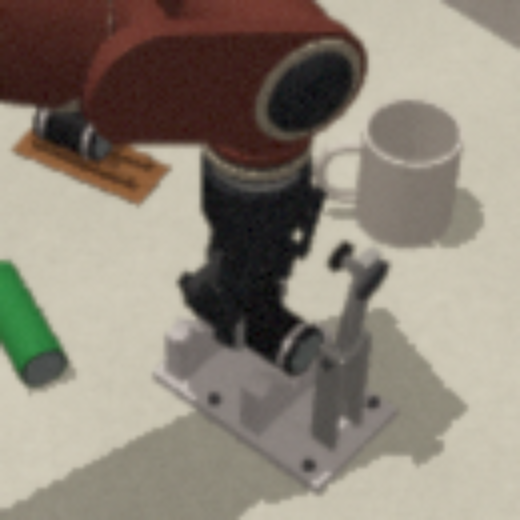

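```bash
python3 -m handwheel '[{"travel":[-0.1,0.07,-0.2],"angular":[0,0,0],"gripper":3},{"travel":[0,0,-0.2],"angular":[0,0,0],"gripper":3},{"travel":[0,0,-0.2],"angular":[0,0,0],"gripper":3},{"travel":[0,0,-0.1],"angular":[0,0,0],"gripper":3},{"travel":[0,0,0],"angular":[0,0,0],"gripper":3},{"travel":[0,0,0],"angular":[0,0,0],"gripper":3}]';  python3 -m handwheel '[{"travel":[0,0,-0.1],"angular":[0,0,0],"gripper":3},{"travel":[0,0,0],"angular":[0,0,0],"gripper":3}]'; python3 -m handwheel '[{"travel":[0,0,-0.1],"angular":[0,0,0],"gripper":3},{"travel":[0,0,0],"angular":[0,0,0],"gripper":3}]'
```

```text
time: 9.35
tool_pos: [0.5494, -0.0619, 0.1245]
tool_rot: [-0.706, 0.706, 0.037, -0.037]
contact_force: [0.1, -0.1, -2.4]
gripper_width: 0.444
time: 9.6
tool_pos: [0.5492, -0.0619, 0.1233]
tool_rot: [0.706, -0.706, -0.037, 0.037]
contact_force: [-1.0, -0.2, -1.8]
gripper_width: 0.448
time: 9.85
tool_pos: [0.5494, -0.0619, 0.1225]
tool_rot: [0.706, -0.706, -0.037, 0.037]
contact_force: [0.2, 0.6, -2.0]
gripper_width: 0.45
```

```bash
python3 -m handwheel '[{"travel":[0,0,-0.05],"angular":[0,0,0],"gripper":3},{"travel":[0,0,0],"angular":[0,0,0],"gripper":3}]';  python3 -m handwheel '[{"travel":[0,0,-0.05],"angular":[0,0,0],"gripper":3},{"travel":[0,0,0],"angular":[0,0,0],"gripper":3}]'
```

```text
time: 10.1
tool_pos: [0.5495, -0.0619, 0.1222]
tool_rot: [-0.706, 0.706, 0.037, -0.037]
contact_force: [0.9, 0.4, -0.8]
gripper_width: 0.446
time: 10.35
tool_pos: [0.5496, -0.0619, 0.1221]
tool_rot: [-0.706, 0.706, 0.037, -0.037]
contact_force: [-1.8, 0.2, 3.1]
gripper_width: 0.448
```

```bash
python3 -m handwheel '[{"travel":[0,0,-0.03],"angular":[0,0,0],"gripper":3},{"travel":[0,0,0],"angular":[0,0,0],"gripper":3}]'
python3 - <<'E'
from h import *
import pickle
s=manip.state();c=manip.calibration("wrist");f=manip.grab_frame("wrist")
cv2.imwrite("pics/w7.png",f);print(s["tool_pos"],s["time"],s["contact_force"],s["ft_torque"])
cv2.imwrite("pics/side7.png",cv2.resize(manip.grab_frame("side")[140:270,280:410],None,fx=4,fy=4))
E
```

```text
time: 10.6
tool_pos: [0.5497, -0.0619, 0.122]
tool_rot: [-0.706, 0.706, 0.037, -0.037]
contact_force: [-1.8, 1.6, 5.7]
gripper_width: 0.447
[ 0.54968229 -0.06188108  0.12201145] 10.6 [-1.81918304  1.60269803  5.70909761] [ 0.24701367  0.33354478 -0.21787884]
```

View pics/w7.png

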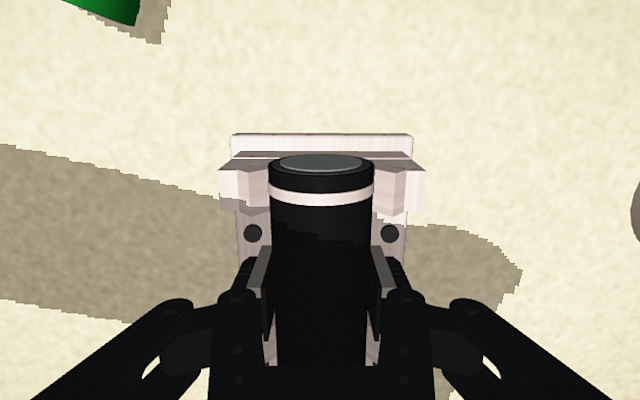

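View pics/side7.png

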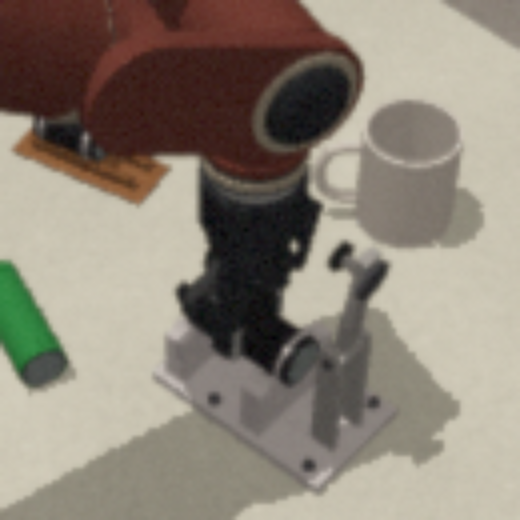

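The lens now sits in the V, centred between the plates (plates 219-427, lens 269-374). I'll release it and lift.

```bash
python3 -m handwheel '[{"travel":[0,0,0],"angular":[0,0,0],"gripper":4.3},{"travel":[0,0,0],"angular":[0,0,0],"gripper":5.2},{"travel":[0,0,0],"angular":[0,0,0],"gripper":7},{"travel":[0,0,0],"angular":[0,0,0],"gripper":8},{"travel":[0,0,0],"angular":[0,0,0],"gripper":8}]'; python3 -m handwheel '[{"travel":[0,0,1],"angular":[0,0,0],"gripper":8},{"travel":[0,0,3],"angular":[0,0,0],"gripper":8},{"travel":[0,0,4],"angular":[0,0,0],"gripper":8},{"travel":[-0.4,4,5],"angular":[0,0,0],"gripper":8},{"travel":[-0.4,4,4],"angular":[0,0,0],"gripper":4},{"travel":[0,0,4],"angular":[0,0,0],"gripper":0},{"travel":[0,0,0],"angular":[0,0,0],"gripper":0},{"travel":[0,0,0],"angular":[0,0,0],"gripper":0}]'
python3 - <<'E'
from h import *
import pickle
s=manip.state();c=manip.calibration("wrist");f=manip.grab_frame("wrist")
pickle.dump((s,c),open("w8.pkl","wb"));cv2.imwrite("pics/w8.png",f);print(s["tool_pos"],s["time"])
cv2.imwrite("pics/side8.png",cv2.resize(manip.grab_frame("side")[140:270,280:410],None,fx=4,fy=4))
cv2.imwrite("pics/sc8.png",cv2.resize(manip.grab_frame("scene")[140:260,230:330],None,fx=5,fy=5))
E
```

```text
time: 11.32
tool_pos: [0.5492, -0.0619, 0.121]
tool_rot: [0.706, -0.706, -0.037, 0.037]
contact_force: [0.6, 0.6, -0.2]
gripper_width: 0.932
time: 12.32
tool_pos: [0.5411, 0.0171, 0.3296]
tool_rot: [-0.706, 0.706, 0.037, -0.037]
contact_force: [-0.1, -0.8, -0.7]
gripper_width: 0.079
[0.54113426 0.0170536  0.32959749] 12.325
```

View pics/w8.png

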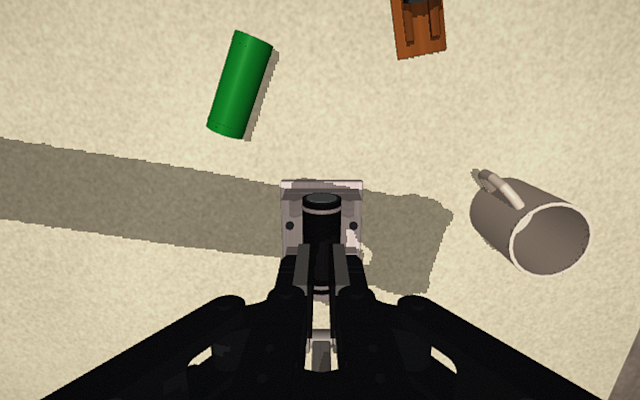

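View pics/side8.png

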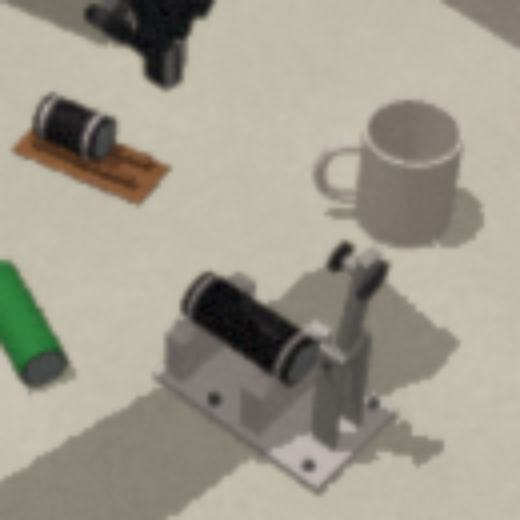

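View pics/sc8.png

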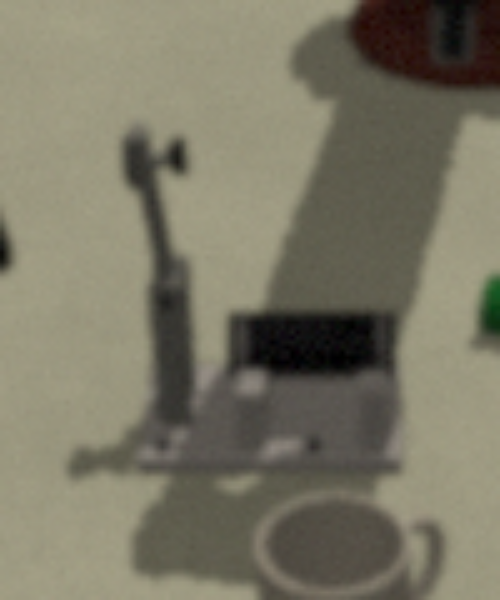

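The lens lies in the V and the clamp is still open, with its tip near (138,130) in the scene crop. I'll check the centring and estimate the clamp's angle.

Run:
```python
from h import *
import pickle
np.set_printoptions(precision=1,suppress=True)
s,c=pickle.load(open("w8.pkl","rb"))
a=.1052
def W(P): return np.array([.5504+np.cos(a)*P[0]-np.sin(a)*P[1],-.0635+np.sin(a)*P[0]+np.cos(a)*P[1],P[2]])
im=cv2.imread("pics/w8.png")
th=np.linspace(0,2*np.pi,60)
for k in(-.05,.05):
  p=np.array([proj("wrist",W((.02*np.cos(t),k,.062+.02*np.sin(t))),c) for t in th]);print(k,p.min(0),p.max(0))
  for q in p: 
    if k>0: cv2.circle(im,tuple(int(round(v)) for v in q),0,(0,0,255),-1)
cv2.imwrite("pics/w8z.png",cv2.resize(im[170:300,265:380],None,fx=4.5,fy=4.5,interpolation=cv2.INTER_NEAREST))
for th in (1.5,1.57,1.65,1.7,1.75,1.8,1.85):
  H=np.array([0,-.085,.106]);u=np.array([0,np.cos(th),np.sin(th)]);n=np.array([0,-np.sin(th),np.cos(th)])
  T=W(H+.105*u);Pl=W(H+.085*u+.009*n);
  print(th,"tip",proj("scene",T),proj("side",T),"plate",proj("scene",Pl),proj("side",Pl))
z=lambda x,y:(230+x/5,140+y/5); w=lambda x,y:(280+x/4,140+y/4)
print("obs tip",z(137,130),w(380,256),"plate",z(128,163),w(374,277))
```

```text
-0.05 [303.5 274.8] [339.8 294.3]
0.05 [302. 192.] [341.3 203.8]
1.5 tip [263.7 165.5] [366.4 200.1] plate [260.4 171.4] [369.1 207.1]
1.57 tip [261.1 165.4] [368.7 201.4] plate [258.3 171.5] [370.9 208.3]
1.65 tip [258.1 165.5] [371.2 203.1] plate [256.  171.8] [372.9 209.8]
1.7 tip [256.2 165.6] [372.8 204.2] plate [254.5 172. ] [374.1 210.8]
1.75 tip [254.4 165.9] [374.4 205.4] plate [253.1 172.4] [375.4 211.9]
1.8 tip [252.6 166.2] [376.  206.7] plate [251.7 172.8] [376.6 213. ]
1.85 tip [250.8 166.6] [377.5 208. ] plate [250.3 173.2] [377.8 214.2]
obs tip (257.4, 166.0) (375.0, 204.0) plate (255.6, 172.6) (373.5, 209.25)
```

View pics/w8z.png

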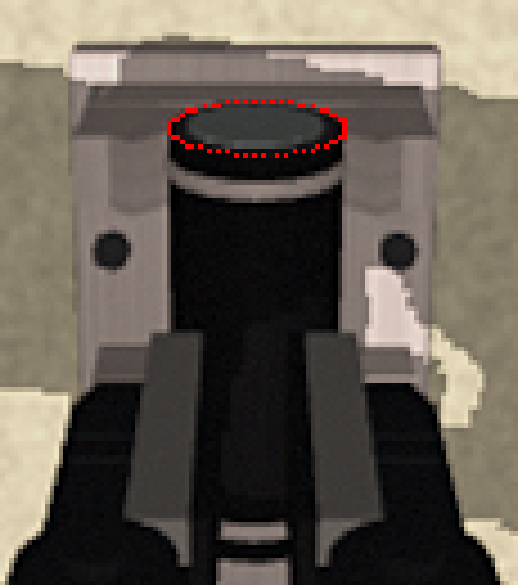

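```bash
python3 -m handwheel '[{"travel":[0.49,-4.5,0],"angular":[0,0,0],"gripper":0},{"travel":[0.49,-4.5,0],"angular":[0,0,0],"gripper":0},{"travel":[0.49,-4.5,0],"angular":[0,0,0],"gripper":0},{"travel":[0.49,-4.5,0],"angular":[0,0,0],"gripper":0},{"travel":[0.49,-4.5,0],"angular":[0,0,0],"gripper":0},{"travel":[0,0,0],"angular":[0,0,0],"gripper":0},{"travel":[0,0,-2.5],"angular":[0,0,0],"gripper":0},{"travel":[0,0,-2.5],"angular":[0,0,0],"gripper":0},{"travel":[0,0,-2.5],"angular":[0,0,0],"gripper":0},{"travel":[0,0,0],"angular":[0,0,0],"gripper":0},{"travel":[0,0,0],"angular":[0,0,0],"gripper":0}]'
python3 - <<'E'
from h import *
cv2.imwrite("pics/side9.png",cv2.resize(manip.grab_frame("side")[120:270,280:410],None,fx=4,fy=4))
cv2.imwrite("pics/sc9.png",cv2.resize(manip.grab_frame("scene")[110:260,200:330],None,fx=4,fy=4))
E
```

```text
time: 13.85
tool_pos: [0.5661, -0.2076, 0.2554]
tool_rot: [-0.706, 0.706, 0.037, -0.037]
contact_force: [0.2, 0.6, 0.4]
gripper_width: 0.004
```

View pics/side9.png

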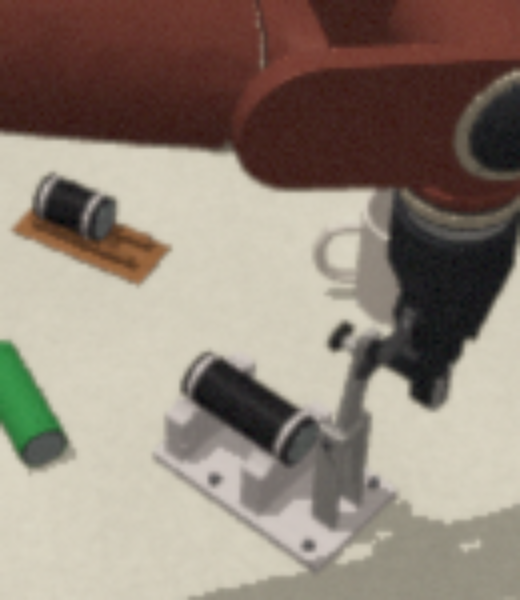

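View pics/sc9.png

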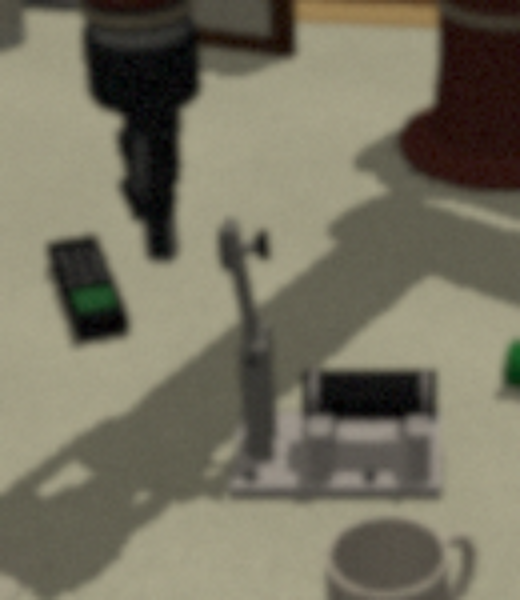

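The fingers are shut and stand behind the upright clamp. I'll push it inwards.

```bash
python3 -m handwheel '[{"travel":[-0.08,0.8,0],"angular":[0,0,0],"gripper":0},{"travel":[-0.08,0.8,0],"angular":[0,0,0],"gripper":0},{"travel":[-0.06,0.6,0],"angular":[0,0,0],"gripper":0},{"travel":[-0.06,0.6,0],"angular":[0,0,0],"gripper":0},{"travel":[-0.06,0.6,0],"angular":[0,0,0],"gripper":0}]';python3 -m handwheel '[{"travel":[-0.06,0.6,0],"angular":[0,0,0],"gripper":0},{"travel":[-0.06,0.6,0],"angular":[0,0,0],"gripper":0},{"travel":[-0.06,0.6,0],"angular":[0,0,0],"gripper":0},{"travel":[-0.06,0.6,0],"angular":[0,0,0],"gripper":0},{"travel":[-0.06,0.6,0],"angular":[0,0,0],"gripper":0}]';  python3 - <<'E'
from h import *
cv2.imwrite("pics/side10.png",cv2.resize(manip.grab_frame("side")[120:270,280:410],None,fx=4,fy=4))
cv2.imwrite("pics/sc10.png",cv2.resize(manip.grab_frame("scene")[110:260,200:330],None,fx=4,fy=4))
E
```

```text
time: 14.58
tool_pos: [0.5625, -0.1735, 0.2549]
tool_rot: [-0.706, 0.706, 0.037, -0.037]
contact_force: [1.1, -0.7, 0.6]
gripper_width: -0.002
time: 15.2
tool_pos: [0.5594, -0.1435, 0.2546]
tool_rot: [0.706, -0.706, -0.037, 0.037]
contact_force: [0.7, -0.8, 0.2]
gripper_width: 0.002
```

View pics/side10.png

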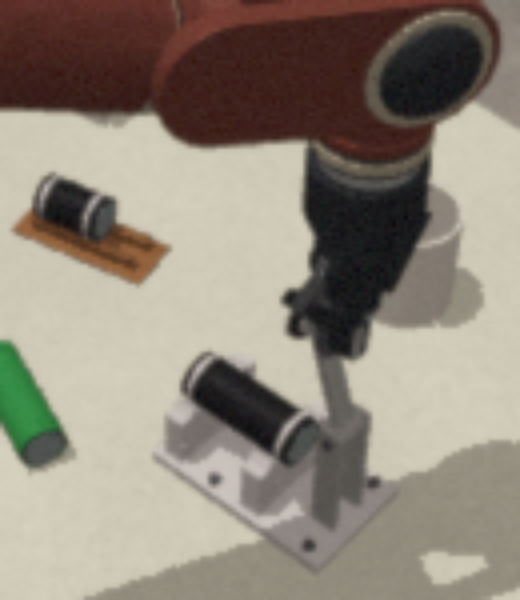

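View pics/sc10.png

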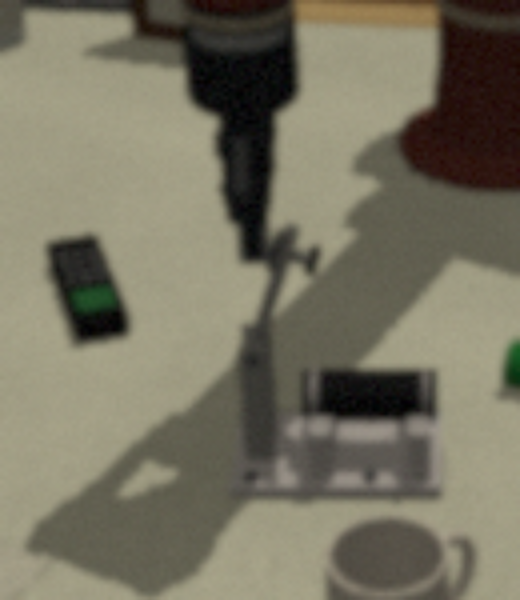

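The clamp follows the push at a gentle force. I'll keep going past the balance point.

```bash
python3 -m handwheel '[{"travel":[-0.06,0.6,0],"angular":[0,0,0],"gripper":0},{"travel":[-0.06,0.6,0],"angular":[0,0,0],"gripper":0},{"travel":[-0.06,0.6,0],"angular":[0,0,0],"gripper":0},{"travel":[-0.06,0.6,0],"angular":[0,0,0],"gripper":0},{"travel":[-0.06,0.6,0],"angular":[0,0,0],"gripper":0}]';python3 -m handwheel '[{"travel":[-0.05,0.5,0],"angular":[0,0,0],"gripper":0},{"travel":[0,0,0],"angular":[0,0,0],"gripper":0},{"travel":[0,0,0],"angular":[0,0,0],"gripper":0},{"travel":[0,0,0],"angular":[0,0,0],"gripper":0}]';  python3 - <<'E'
from h import *
cv2.imwrite("pics/side11.png",cv2.resize(manip.grab_frame("side")[120:270,280:410],None,fx=4,fy=4))
cv2.imwrite("pics/sc11.png",cv2.resize(manip.grab_frame("scene")[110:260,200:330],None,fx=4,fy=4))
E
```

```text
time: 15.92
tool_pos: [0.5565, -0.1135, 0.2548]
tool_rot: [0.706, -0.706, -0.037, 0.037]
contact_force: [0.2, 0.6, -0.0]
gripper_width: -0.003
time: 16.42
tool_pos: [0.556, -0.1091, 0.2548]
tool_rot: [-0.706, 0.706, 0.037, -0.037]
contact_force: [-0.1, 0.2, -0.1]
gripper_width: -0.002
```

View pics/side11.png

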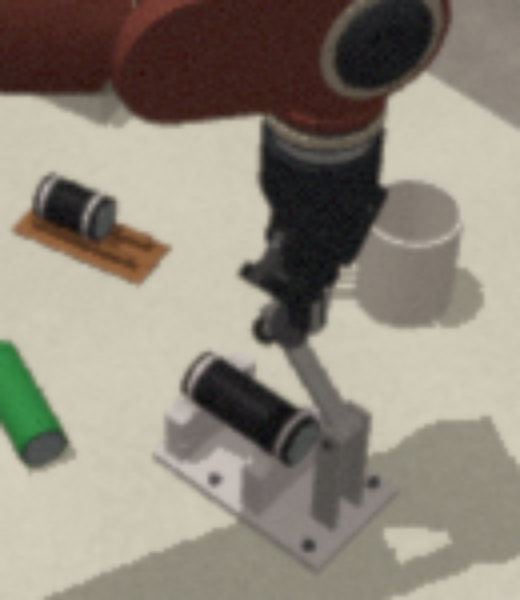

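View pics/sc11.png

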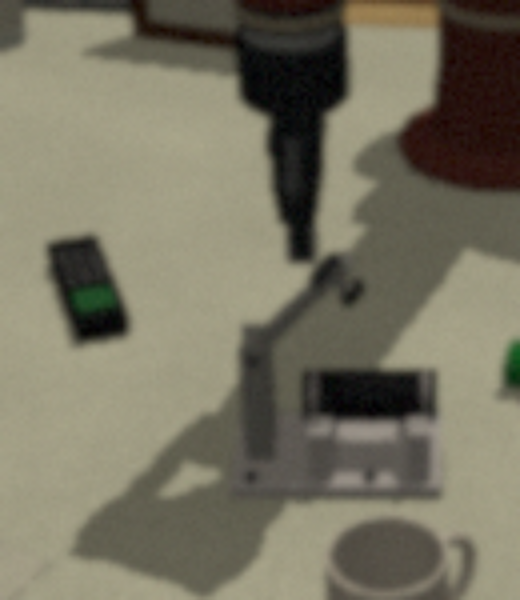

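```bash
python3 -m handwheel '[{"travel":[0,0,1],"angular":[0,0,0],"gripper":0},{"travel":[0,0,0],"angular":[0,0,0],"gripper":0},{"travel":[0,0,0],"angular":[0,0,0],"gripper":0},{"travel":[0,0,0],"angular":[0,0,0],"gripper":0},{"travel":[0,0,0],"angular":[0,0,0],"gripper":0},{"travel":[0,0,0],"angular":[0,0,0],"gripper":0},{"travel":[-0.18,1.5,0],"angular":[0,0,0],"gripper":0},{"travel":[-0.19,1.5,0],"angular":[0,0,0],"gripper":0},{"travel":[-0.19,1.5,0],"angular":[0,0,0],"gripper":0},{"travel":[0,0,0],"angular":[0,0,0],"gripper":0},{"travel":[0,0,0],"angular":[0,0,0],"gripper":0},{"travel":[0,0,0],"angular":[0,0,0],"gripper":0},{"travel":[0,0,0],"angular":[0,0,0],"gripper":0}]';  python3 - <<'E'
from h import *
cv2.imwrite("pics/side12.png",cv2.resize(manip.grab_frame("side")[120:270,280:410],None,fx=4,fy=4))
cv2.imwrite("pics/sc12.png",cv2.resize(manip.grab_frame("scene")[110:260,200:330],None,fx=4,fy=4))
cv2.imwrite("pics/w12.png",manip.grab_frame("wrist"))
E
```

```text
time: 18.15
tool_pos: [0.5504, -0.0643, 0.2648]
tool_rot: [-0.706, 0.706, 0.037, -0.037]
contact_force: [0.8, 0.5, 0.1]
gripper_width: -0.002
```

View pics/side12.png

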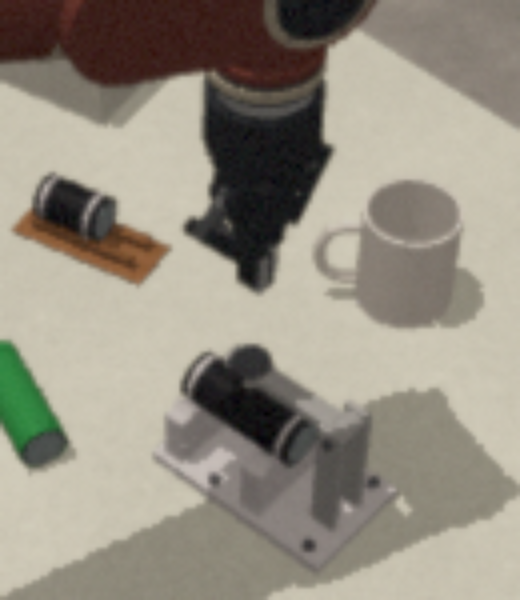

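View pics/sc12.png

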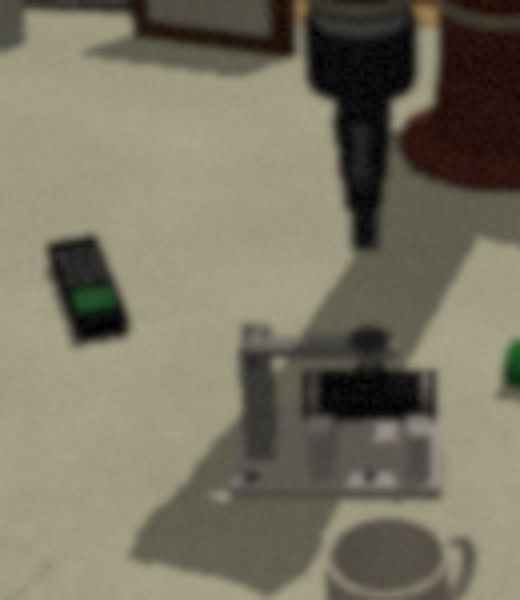

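View pics/w12.png

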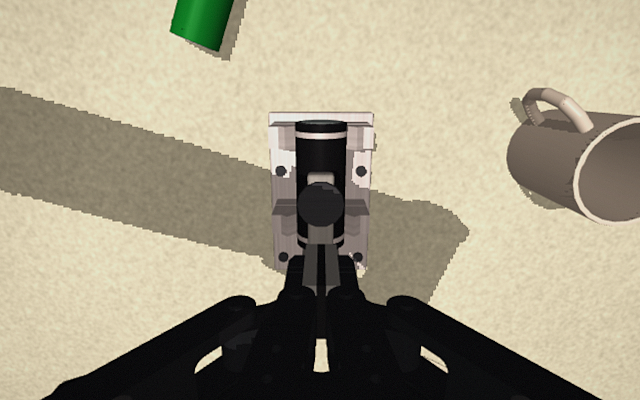

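The clamp is down on the lens, with its plate at (321,204) in the wrist view, directly in line with the fingers. I'll go down to just above it.

```bash
python3 -m handwheel '[{"travel":[0,0.08,-2],"angular":[0,0,0],"gripper":0},{"travel":[0,0,-2],"angular":[0,0,0],"gripper":0},{"travel":[0,0,-2],"angular":[0,0,0],"gripper":0},{"travel":[0,0,-0.9],"angular":[0,0,0],"gripper":0},{"travel":[0,0,0],"angular":[0,0,0],"gripper":0},{"travel":[0,0,0],"angular":[0,0,0],"gripper":0}]'; python3 -m handwheel '[{"travel":[0,0,-0.3],"angular":[0,0,0],"gripper":0},{"travel":[0,0,-0.3],"angular":[0,0,0],"gripper":0},{"travel":[0,0,0],"angular":[0,0,0],"gripper":0}]';python3 -m handwheel '[{"travel":[0,0,-0.2],"angular":[0,0,0],"gripper":0},{"travel":[0,0,0],"angular":[0,0,0],"gripper":0}]'
```

```text
time: 19.05
tool_pos: [0.5509, -0.0632, 0.1966]
tool_rot: [-0.706, 0.706, 0.038, -0.037]
contact_force: [-0.4, 0.1, 0.3]
gripper_width: -0.001
time: 19.42
tool_pos: [0.5502, -0.0631, 0.1896]
tool_rot: [0.706, -0.706, -0.037, 0.037]
contact_force: [-1.2, 0.1, 0.5]
gripper_width: 0.0
time: 19.68
tool_pos: [0.5503, -0.0631, 0.1876]
tool_rot: [0.706, -0.706, -0.037, 0.037]
contact_force: [0.3, 0.4, 0.1]
gripper_width: 0.004
```

```bash
python3 -m handwheel '[{"travel":[0,0,-0.2],"angular":[0,0,0],"gripper":0},{"travel":[0,0,0],"angular":[0,0,0],"gripper":0}]'; python3 -m handwheel '[{"travel":[0,0,-0.2],"angular":[0,0,0],"gripper":0},{"travel":[0,0,0],"angular":[0,0,0],"gripper":0},{"travel":[0,0,0],"angular":[0,0,0],"gripper":0}]';python3 -m handwheel '[{"travel":[0,0,-0.1],"angular":[0,0,0],"gripper":0},{"travel":[0,0,0],"angular":[0,0,0],"gripper":0}]'
```

```text
time: 19.92
tool_pos: [0.5505, -0.063, 0.1861]
tool_rot: [0.706, -0.706, -0.037, 0.037]
contact_force: [-1.2, -0.6, 2.3]
gripper_width: 0.002
time: 20.3
tool_pos: [0.5506, -0.063, 0.1845]
tool_rot: [0.706, -0.706, -0.037, 0.037]
contact_force: [-2.1, 2.8, 4.6]
gripper_width: -0.002
time: 20.55
tool_pos: [0.5506, -0.0629, 0.1839]
tool_rot: [0.706, -0.706, -0.037, 0.037]
contact_force: [-3.6, 3.0, 5.7]
gripper_width: -0.001
```

```bash
python3 -m handwheel '[{"travel":[-0.08,0.06,-0.1],"angular":[0,0,0],"gripper":0},{"travel":[0,0,-0.1],"angular":[0,0,0],"gripper":0},{"travel":[0,0,0],"angular":[0,0,0],"gripper":0},{"travel":[0,0,0],"angular":[0,0,0],"gripper":0}]'; python3 -m handwheel '[{"travel":[0,0,-0.1],"angular":[0,0,0],"gripper":0},{"travel":[0,0,0],"angular":[0,0,0],"gripper":0},{"travel":[0,0,0],"angular":[0,0,0],"gripper":0}]'
```

```text
time: 21.05
tool_pos: [0.5504, -0.0627, 0.1827]
tool_rot: [-0.706, 0.706, 0.038, -0.036]
contact_force: [-1.8, 0.2, 8.1]
gripper_width: 0.0
time: 21.42
tool_pos: [0.5505, -0.0627, 0.182]
tool_rot: [-0.706, 0.706, 0.038, -0.036]
contact_force: [-3.0, 1.9, 9.5]
gripper_width: -0.0
```

```bash
python3 -m handwheel '[{"travel":[-0.06,0.03,-0.05],"angular":[0,0,0],"gripper":0},{"travel":[0,0,0],"angular":[0,0,0],"gripper":0},{"travel":[0,0,0],"angular":[0,0,0],"gripper":0}]'; python3 -m handwheel '[{"travel":[0,0,0],"angular":[0,0,0],"gripper":0},{"travel":[0,0,0],"angular":[0,0,0],"gripper":0},{"travel":[0,0,0],"angular":[0,0,0],"gripper":0},{"travel":[0,0,0],"angular":[0,0,0],"gripper":0}]'
python3 - <<'E'
from h import *
cv2.imwrite("pics/side13.png",cv2.resize(manip.grab_frame("side")[120:270,280:410],None,fx=4,fy=4))
cv2.imwrite("pics/sc13.png",cv2.resize(manip.grab_frame("scene")[110:290,200:420],None,fx=3.5,fy=3.3))
f=[];cv2.imwrite("pics/w13.png",manip.grab_frame("wrist"))
for i in range(6): f.append(manip.state()["contact_force"]); manip.grab_frame("side")
print(np.array(f).round(1))
E
```

```text
time: 21.8
tool_pos: [0.5503, -0.0626, 0.182]
tool_rot: [-0.706, 0.707, 0.039, -0.036]
contact_force: [-2.6, 0.5, 10.5]
gripper_width: -0.001
time: 22.3
tool_pos: [0.5503, -0.0626, 0.182]
tool_rot: [-0.706, 0.707, 0.039, -0.036]
contact_force: [-2.5, 0.3, 10.4]
gripper_width: 0.0
[[-2.3 -0.1  9.5]
 [-2.3 -0.1 11.2]
 [-2.4  0.1  9.9]
 [-2.3  1.  10.8]
 [-2.7  0.7 10.9]
 [-2.4 -0.1 10.3]]
```

View pics/side13.png

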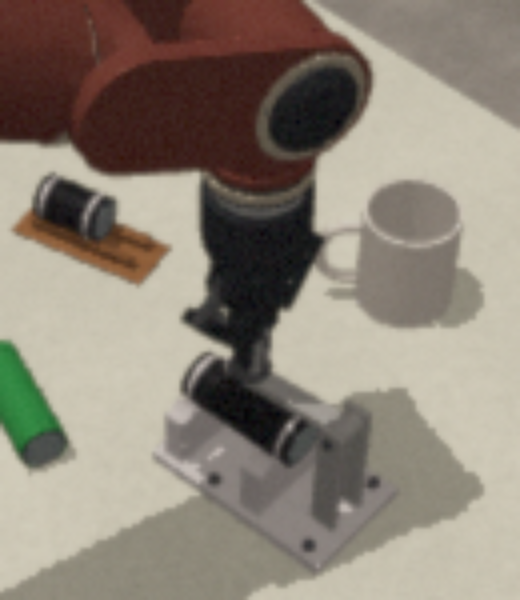

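View pics/sc13.png

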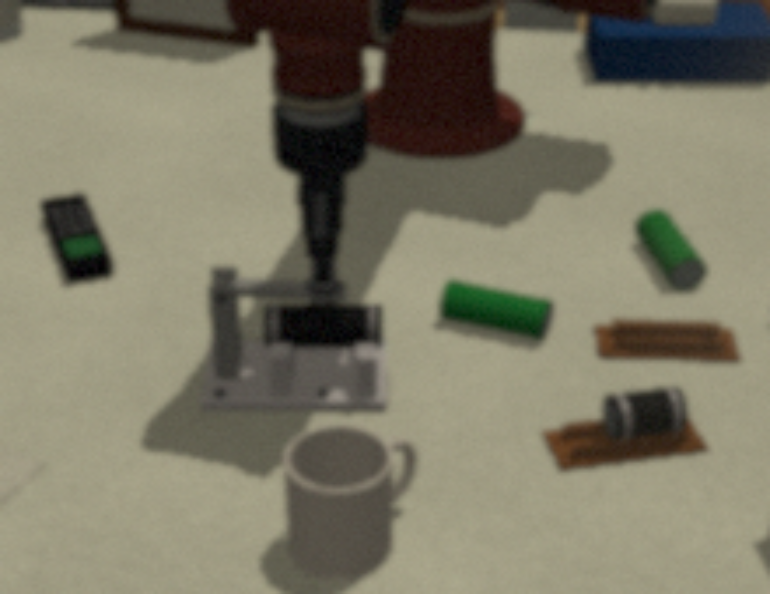

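View pics/w13.png

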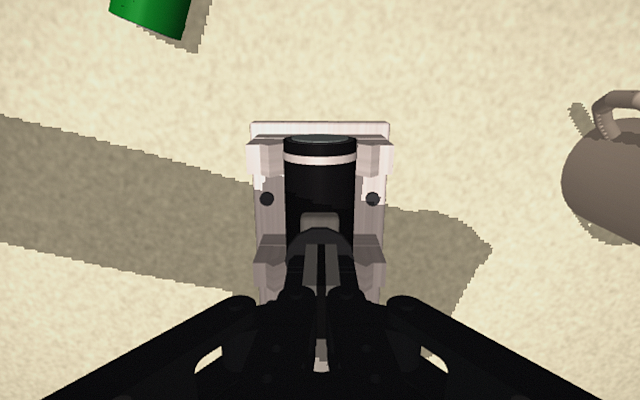

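The push is steady at about 10.4 N, and the lens is straight in the V (lens centre at column 320, block centre at 319.5). The short lens, mug and handset have not moved, so I'm handing in.

```bash
python3 -c "
from plant import manip
print(manip.job_done()); print(manip.state()['contact_force'],manip.state()['time'])"
```

```text
the job is handed in; nothing more can be done
None
the job is handed in; nothing more can be done
```

I took the long lens off its rest, lowered it into the V-block groove until it made light contact (about 6 N), and let go with the clamp still open. I then pushed the clamp over with shut fingers and let it sink onto the lens. The job was handed in at about 22–23 s, with the fingertips still pressing the thumb plate.

**Push:** it held steady at 9.5–11.2 N downward over the last readings. About 2.4 N of sideways force on the plate remained after I shifted the tool to reduce it.

**Centring:** before clamping, the lens's end was within about 1 mm of where a centred lens should be. While pressing, its centre line was within a pixel of the block's.

**Bystanders:** the short lens, mug and handset look unmoved in the last pictures.

No check failed. The first angle estimate for the lens on its rest, from the fixed cameras (4.7°), disagreed with the wrist camera (2.4–2.7°); I used the wrist camera, and the grasp fitted that. I could not read the force after handing in.

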